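# Drive the locating pin home and snap the clip cover onto the sensor housing

## Task

Take the small mallet and knock the steel pin in the grey sensor housing down until it is flush with the housing's floor, touching the pin only with the mallet, then set the mallet down on the bench, clear of the housing. Then place the blue clip cover in the housing and press it down until both black latches snap over its ends. Finish while the gripper still holds the cover, pressing it firmly down; do not let go, and leave everything else on the bench where it is.

Things in the scene. Friction and masses are not known exactly. Their poses are not given: they have to be found in the camera images.
- housing: Grey sensor housing fixed to the bench, 82 mm (x) by 124 mm (y); origin: centre of its underside, z up. Flat floor (cover's seat) 20 mm above the origin, in a centred pocket 62 mm (x) by 90 mm (y); walls 6 mm thick, flared at the top, 10 mm above the floor. Each end wall (+y, -y) has a 30 mm gap with a black latch. A cable stub sticks out 11 mm at +x. The pin stands in the centre.
- pin: Upright steel spring pin, 9 mm thick, at the housing's centre. Origin: centre of its top, which starts 10 to 14 mm above the housing's floor. Moves only straight down, against about 6 N of friction, and stays where left. Home: top flush with the floor (2 mm proud will do); stops 0.5 mm below flush. Left proud, it would hold the cover up.
- latch_left (a joint): Black sprung latch at the housing's +y end, 22 mm wide, top 43 mm above the bench; hinged at the foot, 53 mm from the centre. Value in rad: 0 upright (closed), grows outward to about 0.2 as a cover tongue passes, then springs back. Inward nose reaches to 43 mm from the centre, sloped above, flat below; the flat is 8 mm above the floor, 1.5 mm over a seated tongue.
- latch_right (a joint): The same latch at the housing's -y end, 0 = closed, growing outward.
- cover: Blue clip cover, right way up on the bench: plate 56 mm (x) by 84 mm (y), 6.5 mm thick; a tongue 20 mm wide, 5 mm thick at each end, 97 mm over both (y). Grip rib along y on top: 16 mm wide, 50 mm long, top 33 mm above the underside. Origin: centre of the underside, z up; about 80 g. Fits either way round, its y along the housing's y, 3 mm play each side.
- cover_rib (a point): Centre of the top of the cover's rib, 33 mm above its underside. Tongues meet the latch noses when the underside is about 16 mm above the housing's floor; pressing on then takes about 12 N (up to 16 N), until the force suddenly drops as both latches snap over the tongues; the cover then sits on the floor, its underside 20 mm above the housing's origin.
- mallet: Mallet standing on its striking face. Head: white cylinder with orange band, 34 mm across, 68 mm tall. Level wooden handle 20 mm wide (y), 18 mm tall, centre line 42 mm above the striking face, running to -x as far as 115 mm from the head's axis. Origin: centre of the striking face (lower end), x from handle to head, z up. About 0.22 kg, mostly head.
- tip_box_1: Yellow pipette-tip box 74 x 118 x 74 mm, a bystander; origin at the centre of its underside.
- marker_3: White and green marker pen 134 mm long, a bystander.
- tape_roll_1: Blue tape roll 73 mm across, 19 mm high, a bystander.
- tube_50_b: Plastic tube 123 mm long with an orange cap, lying down, a bystander.

How it is judged:
By the outcome, as a careful person would: the job done as asked, in the order asked, and still so for the second after the job is handed in, while the arm keeps its last pose, push and grip.
It also fails if it takes over 58 s, if anything falls off the work surface, if the arm or the gripper's body presses on something with over 40 N, if the wrist force passes 120 N, or if a joint passes its speed limit or range.

## Robot

A 6-joint arm with a two-finger parallel gripper is mounted at the origin on a cart in front of the work surface, level with it; the furniture and walls round the work are solid. World frame = base frame: x ahead of the robot, y to its left, z up, the work surface at z = 0. Lengths are in m, angles in rad, forces in N, time in s.
With the tool pointing down it reaches from about 0.375 to 0.975 m from the base axis. Payload 3.8 kg.
Tool frame: the origin (TCP) lies at the very end of the fingers, on their centre line; the grasp point (between the pads) lies bot.grasp_offset behind it (bot.grasp_offset is the distance from the TCP to the grasp point, in m); y points along the fingers, x is the direction in which the jaws open and shut, and the axes are right-handed (so a half turn about y gives the same grasp; the last joint's range is limited). The gripper opens to 85 mm and grips with 20 to 120 N. Pads are 22 mm wide; open, the fingers measure 114 mm over their backs; the gripper's body (76 mm by 85 mm) begins 54 mm behind the grasp point. The pads swing forward as they close: fully open they stand 13 mm farther back than shut.
Start: joints at [-1.289, 0.264, 1.604, -0, 1.274, -0.037], TCP at [0.212, -0.641, 0.231] pointing down, gripper open.
Joint ranges: [-2.63, 2.63], [-0.94, 2.18], [0.31, 2.57], [-1.31, 4.45], [0, 2.66], [-2.55, 2.55]. Speed limits (rad/s): [2.57, 2.57, 3.14, 3.14, 3.14, 3.14].

## Interface

Orientations are given as a rotation vector (axis times angle).
In Python, from workcell import sensors, read_camera, job, bot gives the robot as it stands.
- The arm moves only by the tool arm_command, never from a script. Its argument "deltas" is a list of rows, each a list of 4 numbers: the shift along the tool's x, y, z in m, then the turn about the tool's y in rad. A call has 1 to 20 rows; each row shifts and turns the commanded pose from where the row before left it, along the tool's axes as they then stand; what a row does not reach is not made up. A row lasts 1/8 s, in which the tool goes at most 62.5 mm and 10.7 degrees, less where a joint would pass 70% of its speed; a pose out of reach is approached as far as the arm can. A call is refused whole if a number of a shift passes 0.0625 or a number of a turn 0.188, either way. A call with a gripper value outside its range is refused whole. "fingers" is the finger opening in m, from 0 to 0.0854, set as the call begins (left out, the last holds). The fingers move at their own pace and stop on an object; "newtons" is the grip in N (left out, the last holds). Time passes only in rows, so rows that do not move let the fingers close. It gives the time, the measured TCP pose, the force and the opening at its end, in the units of the state.
- sensors.read_state(): the state, without advancing time (a new reading comes with each control period).
- read_camera(name): name is "scene" or "top"; returns a dict with "color" (400x640x3 uint8, red, green, blue), "vfov" (degrees; the focal length in pixels is half the picture's height over the tangent of half this angle, whatever the lens; pixels are square), "cx", "cy" (the principal point, pixels), "dist_coeffs" ([k1, k2, p1, p2, k3] as OpenCV has them; the pictures are not rectified), "R" (3x3) and "t" (3): a world point X has camera coordinates R X + t. Camera axes: x right, y down, z forward; pixel columns grow to the right and rows downward; lengths in m; the calibration is good to about 2 mm. A picture is of the moment at which its call begins. There is no depth.
- job.finish_job(): hands the job in, once; it reports no verdict.
The state is a dict: "time": time; "q": joint angles; "joint_vel": joint speeds; "joint_torque": joint torques, N m; "tool_pos": TCP position; "tcp_rot": TCP orientation; "wrist_force": force on the tool from outside, world axes, zero at the start; "torque": the same for the moment, N m; "width": opening from 0.0 (shut) to 1.0 (fully open).
Only numpy, scipy, OpenCV 4.12 (cv2) and the standard library are available. Lean on these libraries where they do the work, as an engineer would, in place of code of your own. Each camera call takes 0.05 s, during which the arm holds its last target.

## Working session

There is one attempt and no reset: what is moved stays moved. The work goes in short steps, Python scripts to look and compute and a tool call to move; the robot and the scene stay as the last step left them, time stands still between calls to the robot, and variables do not carry over. Pictures are saved under pics/ and viewed, and the job is handed in when it is done.

Besides the shell and the picture viewer there is one more tool, called after ">>>" by a JSON object that holds its "op" and its "data". arm_command: Moves the arm, as the interface text tells. Its arguments: {"type":"object","properties":{"deltas":{"type":"array"},"fingers":{"type":"number"},"newtons":{"type":"number"}},"required":["deltas"]}

```bash
ls; mkdir -p pics
python3 - <<'E'
from workcell import sensors, read_camera, job, bot
import cv2,numpy as np
print(bot.grasp_offset, [a for a in dir(bot) if a[0]!='_'])
s=sensors.read_state(); print(s)
for n in("scene","top"):
    c=read_camera(n); cv2.imwrite(f"pics/{n}0.png",c["color"][:,:,::-1]); print({k:v for k,v in c.items() if k!="color"})
E
```

```text
pics
0.0187 ['MotionError', 'grasp_offset']
{'time': 0.0, 'q': array([-1.28890229e+00,  2.64765330e-01,  1.60539710e+00,  2.65755156e-06,
        1.27366918e+00, -3.68963419e-02]), 'joint_vel': array([ 0.00126217, -0.00036848, -0.00100176, -0.00072374,  0.00015227,
       -0.0011015 ]), 'joint_torque': array([-6.86579206e-04, -5.15110874e+01, -3.67313111e+01, -2.36911492e-04,
        1.27741348e-02, -3.58140483e-06]), 'tool_pos': array([ 0.2113548 , -0.64028588,  0.22994133]), 'tcp_rot': array([-1.34189594,  0.9724936 , -0.96957142]), 'wrist_force': array([-0.55968689,  0.86066389, -0.22318745]), 'torque': array([-0.00284264,  0.00845949,  0.01747643]), 'width': 0.9979240964068787}
{'vfov': 55.51794679858098, 'cx': 323.375109738605, 'cy': 205.1284136798251, 'dist_coeffs': array([-0.09102104,  0.        ,  0.        ,  0.        ,  0.        ]), 'R': array([[-0.65092908, -0.75910833, -0.00677217],
       [-0.43009816,  0.37612721, -0.8206972 ],
       [ 0.62554528, -0.53130298, -0.57132324]]), 't': array([0.44550959, 0.24337937, 1.0576768 ])}
{'vfov': 54.78125232086735, 'cx': 312.703287926449, 'cy': 204.0289256159443, 'dist_coeffs': array([-0.05495291,  0.        ,  0.        ,  0.        ,  0.        ]), 'R': array([[-0.00825818, -0.9999548 , -0.00471159],
       [-0.98731957,  0.00890063, -0.15849555],
       [ 0.15853032,  0.00334296, -0.98734845]]), 't': array([0.12125903, 0.58686026, 1.12568785])}
```

View pics/scene0.png

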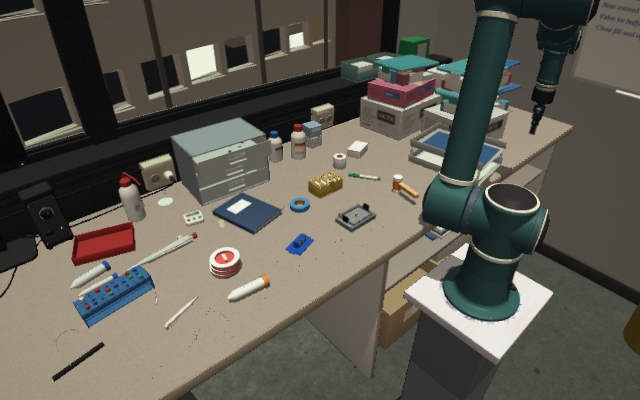

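View pics/top0.png

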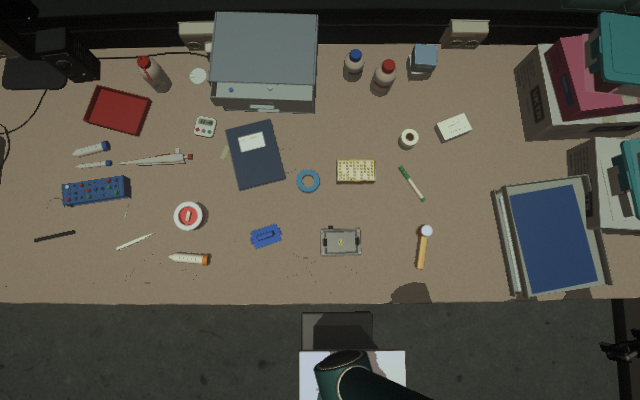

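The top view shows the mallet with its head at (426,231) and handle running to (421,268), the housing at (341,241) and the cover at (266,236). I'll zoom in next.

```bash
cat > h.py <<'E'
from workcell import sensors, read_camera, job, bot
import cv2,numpy as np
from scipy.spatial.transform import Rotation as Ro
def K(c):
    f=200/np.tan(np.radians(c["vfov"]/2)); return np.array([[f,0,c["cx"]],[0,f,c["cy"]],[0,0,1.]])
def ray(c,uv):
    n=cv2.undistortPoints(np.array(uv,float).reshape(-1,1,2),K(c),c["dist_coeffs"]).reshape(-1,2)
    d=np.c_[n,np.ones(len(n))]@c["R"]; return -c["R"].T@c["t"], d
def onz(c,uv,z):
    o,d=ray(c,uv); return o+d*((z-o[2])/d[:,2])[:,None]
def proj(c,X):
    return cv2.projectPoints(np.array(X,float).reshape(-1,1,3),cv2.Rodrigues(c["R"])[0],c["t"],K(c),c["dist_coeffs"])[0].reshape(-1,2)
def tri(c1,p1,c2,p2):
    o1,d1=ray(c1,[p1]);o2,d2=ray(c2,[p2]);d1=d1[0];d2=d2[0]
    s=np.linalg.lstsq(np.c_[d1,-d2],o2-o1,rcond=None)[0]
    a=o1+s[0]*d1;b=o2+s[1]*d2; return (a+b)/2,np.linalg.norm(a-b)
def crop(c,x,y,w,h,k,name):
    cv2.imwrite(name,cv2.resize(c["color"][y:y+h,x:x+w,::-1],None,fx=k,fy=k,interpolation=cv2.INTER_CUBIC))
def mask(c,lo,hi,box):
    hsv=cv2.cvtColor(c["color"],cv2.COLOR_RGB2HSV);m=cv2.inRange(hsv,lo,hi);o=np.zeros_like(m);x,y,w,h=box;o[y:y+h,x:x+w]=m[y:y+h,x:x+w];return o
E
python3 - <<'E'
from h import *
t=read_camera("top");s=read_camera("scene")
np.save("t.npy",t,allow_pickle=True);np.save("s.npy",s,allow_pickle=True)
a=[cv2.resize(t["color"][y:y+60,x:x+60,::-1],(400,400)[:2],interpolation=cv2.INTER_CUBIC) for x,y in((311,212),(236,207))]
cv2.imwrite("pics/a.png",np.hstack(a))
a=[cv2.resize(t["color"][218:278,392:452,::-1],(400,400),interpolation=cv2.INTER_CUBIC),cv2.resize(s["color"][165:225,375:435,::-1],(400,400),interpolation=cv2.INTER_CUBIC)]
cv2.imwrite("pics/b.png",np.hstack(a))
a=[cv2.resize(s["color"][y:y+60,x:x+60,::-1],(400,400),interpolation=cv2.INTER_CUBIC) for x,y in((325,187),(270,214))]
cv2.imwrite("pics/c.png",np.hstack(a))
E
```

```text
(no output)
```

View pics/a.png

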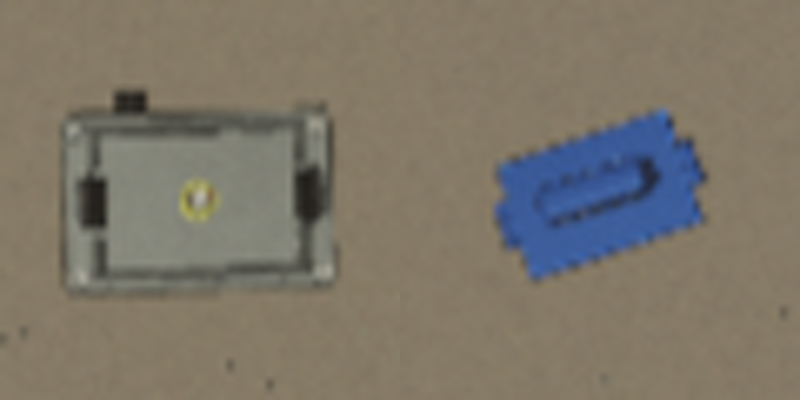

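View pics/b.png

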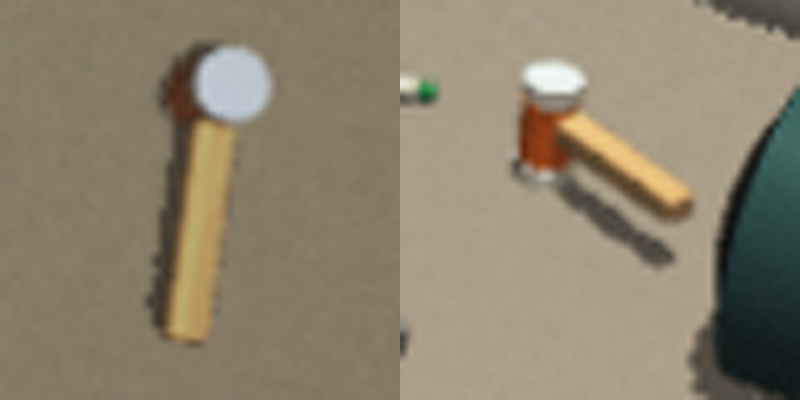

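View pics/c.png

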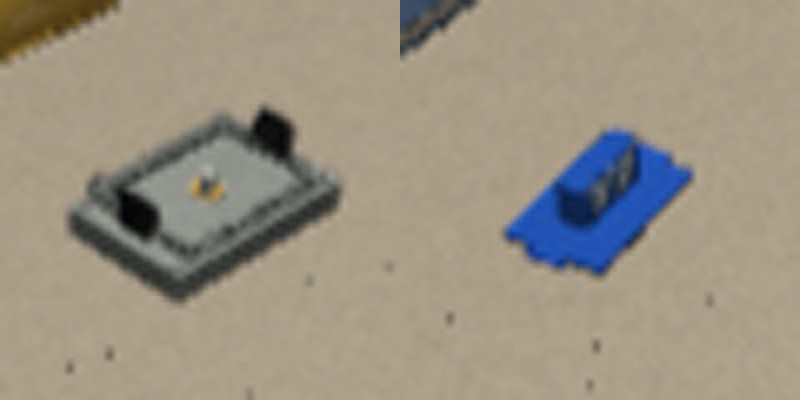

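Crops: in the top crop the housing spans about 65..333 by 110..295 with the pin at about (198,200) and its cable stub toward +x. The cover is turned by about 17° and the mallet handle runs to -x. Now I'll measure them.

Run:
```python
from h import *
t=np.load("t.npy",allow_pickle=True).item();s=np.load("s.npy",allow_pickle=True).item()
hsv=cv2.cvtColor(t["color"],cv2.COLOR_RGB2HSV)
def big(m):
    n,l,st,ce=cv2.connectedComponentsWithStats(m);i=1+st[1:,4].argmax();return (l==i).astype(np.uint8),ce[i],st[i]
def bx(m):
    P=cv2.findContours(m,0,1)[0];P=max(P,key=cv2.contourArea);return P[:,0].astype(float)
# cover
m,ce,st=big(mask(t,(100,120,60),(125,255,255),(236,207,60,60)));P=bx(m)
W=onz(t,P,0.0065)[:,:2];r=cv2.minAreaRect((W*1000).astype(np.float32));print("cover top",ce,st,r)
# housing low saturation
print("bg hsv",hsv[215,315],"house",hsv[250,341],hsv[225,330])
m=mask(t,(0,0,60),(180,40,255),(311,212,60,60));m,ce,st=big(m);P=bx(m);print("housing",ce,st)
for z in(0.03,0.026):print(z,cv2.minAreaRect((onz(t,P,z)[:,:2]*1000).astype(np.float32)))
print("image rect",cv2.minAreaRect(P.astype(np.float32)))
# latches dark
m=mask(t,(0,0,0),(180,255,55),(311,212,60,60));n,l,S,C=cv2.connectedComponentsWithStats(m)
for i in range(1,n):
    if S[i,4]>5:print("dark",S[i],C[i],onz(t,[C[i]],0.043)[0])
# mallet head
m=mask(t,(90,0,150),(130,70,255),(392,218,60,40));m,ce,st=big(m);print("head",ce,st,onz(t,[ce],0.068), 'area px',m.sum())
P=bx(m);c,rr=cv2.minEnclosingCircle((onz(t,P,0.068)[:,:2]*1000).astype(np.float32));print(c,rr)
m=mask(t,(12,80,90),(28,255,255),(392,218,60,60));m,ce,st=big(m);P=bx(m);print("handle",ce,st,cv2.minAreaRect((onz(t,P,0.051)[:,:2]*1000).astype(np.float32)))
vx=cv2.fitLine((onz(t,np.argwhere(m)[:,::-1],0.051)[:,:2]*1000).astype(np.float32),cv2.DIST_L2,0,.01,.01).ravel();print(vx)
m=mask(t,(20,90,90),(40,255,255),(330,230,25,25));print("pin ring",cv2.connectedComponentsWithStats(m)[2:])
```

```text
cover top [265.40604752 235.74946004] [251 224  30  24 463] ((496.2094421386719, 263.7561340332031), (52.47235870361328, 94.13429260253906), 18.10874366760254)
bg hsv [ 21  61 133] house [ 35  23 134] [ 19  59 104]
housing [340.10862944 241.75939086] [320 228  41  28 985]
0.03 ((474.00634765625, 33.29985046386719), (80.50518035888672, 122.31861114501953), 1.2131420373916626)
0.026 ((474.2516174316406, 33.03104019165039), (80.7791976928711, 122.7350082397461), 1.213139295578003)
image rect ((340.2353210449219, 241.76559448242188), (26.56356430053711, 40.10279846191406), 88.26429748535156)
dark [329 226   4   3  12] [330.5 227. ] [0.51778775 0.06302846 0.043     ]
dark [324 239   3   7  21] [325. 242.] [0.47272781 0.08022965 0.043     ]
dark [356 238   3   7  19] [356.89473684 241.        ] [ 0.47483169 -0.0156571   0.043     ]
head [426.3956044  230.13186813] [422 225  10  11  91] [[ 0.50318357 -0.22000287  0.068     ]] area px 91
(503.0593566894531, -219.96588134765625) 15.828237533569336
handle [421.60245902 252.36065574] [416 235  12  35 244] ((439.5029296875, -207.31784057617188), (21.570877075195312, 100.93278503417969), 79.06779479980469)
[ 9.8294383e-01 -1.8390600e-01  4.3856616e+02 -2.0715569e+02]
pin ring (array([[     0,      0,    640,    400, 255987],
       [   338,    239,      5,      6,     12],
       [   342,    240,      1,      1,      1]], dtype=int32), array([[319.49896284, 199.49783387],
       [339.75      , 242.33333333],
       [342.        , 240.        ]]))
```

```bash
cat >> h.py <<'E'
def pose():
    s=sensors.read_state();R=Ro.from_rotvec(s["tcp_rot"]).as_matrix();return s,R
def need(R,p,target,xdir_deg):
    # shift in current tool axes, and turn about tool y to bring tool x to xdir (mod 180)
    d=R.T@(np.array(target)-p);a=np.degrees(np.arctan2(R[1,0],R[0,0]));e=(xdir_deg-a+90)%180-90
    return d,a,-np.radians(e)
E
python3 - <<'E'
from h import *
t=np.load("t.npy",allow_pickle=True).item();s=np.load("s.npy",allow_pickle=True).item()
print("pin tri",tri(t,(340.3,241.1),s,(355.6,212.8)))
print("housing scene centre check proj of (474,33,.032)",proj(s,[[.474,.033,.032],[.474,.033,.02]]),proj(t,[[.474,.033,.032]]))
# cover rib top centre: top view & scene
print("rib tri",tri(t,(236+602/6.667-60-.43,207+190/6.667-.43),s,(270+(600-400)/6.667-.43,214+160/6.667-.43)))
# scene cover base corners on z=0.0065
sc=lambda u,v:(270+(u-400)/6.667-.43,214+v/6.667-.43)
print(onz(s,[sc(503,235),sc(603,275),sc(693,175)],0.003))
# mallet in scene
m=[375+155/6.667-.43,165+78/6.667-.43]
print("head tri", tri(t,(426.4,230.1),s,(375+(553-400)/6.667-.43,165+75/6.667-.43)))
st,R=pose();print(R.round(3));print(need(R,st["tool_pos"],[.4677,-.2134,.12],90-10.6))
E
```

```text
pin tri (array([0.47517025, 0.03274485, 0.03009395]), np.float64(0.0017951571065397674))
housing scene centre check proj of (474,33,.032) [[355.54874477 212.52007917]
 [355.40478137 215.30354573]] [[340.47317841 241.65973544]]
rib tri (array([0.49650905, 0.26036367, 0.02925417]), np.float64(0.0011304873820922805))
[[0.50883638 0.31160181 0.003     ]
 [0.45513243 0.29273197 0.003     ]
 [0.48359226 0.21474099 0.003     ]]
head tri (array([ 0.50329458, -0.21965254,  0.06894154]), np.float64(0.0002719665226682649))
[[ 0.313 -0.     0.95 ]
 [-0.95   0.001  0.313]
 [-0.001 -1.     0.   ]]
(array([-0.32513361,  0.11090273,  0.37723259]), np.float64(-71.73394687681629), np.float64(0.5038076690551477))
```

>>> {"op": "arm_command", "data": {"deltas": [[-0.0325,0,0.0377,0],[-0.0325,0,0.0377,0],[-0.0325,0,0.0377,0],[-0.0325,0,0.0377,0],[-0.0325,0,0.0377,0],[-0.0325,0,0.0377,0],[-0.0325,0,0.0377,0],[-0.0325,0,0.0377,0],[-0.0325,0,0.0377,0],[-0.0325,0,0.0377,0],[0,0.025,0,0.126],[0,0.025,0,0.126],[0,0.025,0,0.126],[0,0.025,0,0.126],[0,0,0,0]], "fingers": 0.06, "newtons": 100}}

```text
time: 2.08
tool_pos: [0.4657, -0.2131, 0.1289]
tcp_rot: [-1.119, 1.348, -1.339]
wrist_force: [-0.9, -0.5, 0.5]
width: 0.702
```

Run:
```python
from h import *
st,R=pose();print(st["time"],st["tool_pos"],st["q"].round(2));print(R.round(3));print(need(R,st["tool_pos"],[.4677,-.2134,.0233],90-10.6))
```

```text
2.075 [ 0.46568386 -0.21310395  0.12891489] [-0.48  0.05  2.05  0.    1.05  1.28]
[[-0.183 -0.005  0.983]
 [-0.983  0.003 -0.183]
 [-0.002 -1.    -0.005]]
(array([9.00797758e-05, 1.05602933e-01, 2.58251970e-03]), np.float64(-100.52821389146898), np.float64(0.0012529039510599492))
```

>>> {"op": "arm_command", "data": {"deltas": [[0,0.03,0.0025,0],[0,0.03,0,0],[0,0.025,0,0],[0,0.015,0,0],[0,0.0055,0,0],[0,0,0,0]]}}

```text
time: 2.82
tool_pos: [0.4707, -0.2149, 0.0264]
tcp_rot: [-1.116, 1.343, -1.345]
wrist_force: [-0.9, 0.4, 0.2]
width: 0.708
```

>>> {"op": "arm_command", "data": {"deltas": [[0,0,0,0],[0,0,0,0],[0,0,0,0],[0,0,0,0],[0,0,0,0],[0,0,0,0]], "fingers": 0.0, "newtons": 100}}

```text
time: 3.58
tool_pos: [0.4708, -0.215, 0.0268]
tcp_rot: [-1.115, 1.343, -1.345]
wrist_force: [-2.2, -0.0, 6.2]
width: 0.212
```

Run:
```python
from h import *
t=read_camera("top");s=read_camera("scene")
cv2.imwrite("pics/d.png",np.hstack([cv2.resize(t["color"][210:270,392:452,::-1],(400,400),interpolation=cv2.INTER_CUBIC),cv2.resize(s["color"][150:210,360:420,::-1],(400,400),interpolation=cv2.INTER_CUBIC)]))
st,R=pose();print(st["time"],st["tool_pos"],st["wrist_force"],st["width"]*85.4)
```

```text
3.675 [ 0.47076208 -0.21505796  0.02682854] [-1.48218616  1.39858978  6.28834598] 18.38949650208343
```

View pics/d.png

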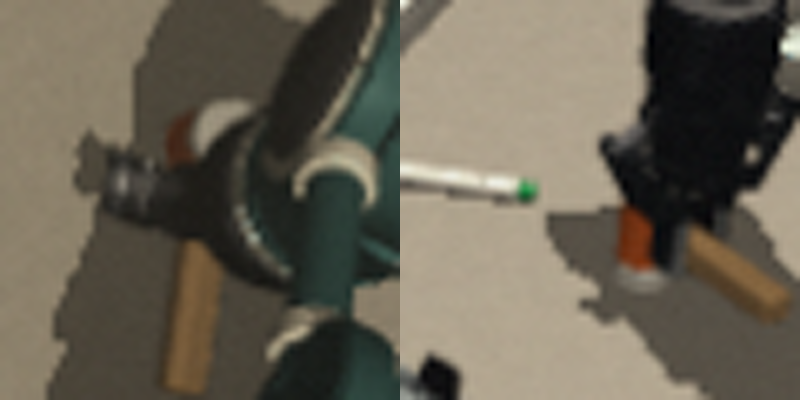

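Mallet is gripped: the fingers straddle the handle just behind the head, opening 18–20 mm. Lift it.

>>> {"op": "arm_command", "data": {"deltas": [[0,-0.02,0,0],[0,-0.035,0,0],[0,-0.035,0,0],[0,-0.02,0,0],[0,0,0,0],[0,0,0,0]]}}

```text
time: 4.42
tool_pos: [0.4691, -0.2141, 0.1343]
tcp_rot: [-1.117, 1.346, -1.343]
wrist_force: [0.2, 0.1, -3.0]
width: 0.215
```

Run:
```python
from h import *
t=read_camera("top");s=read_camera("scene")
cv2.imwrite("pics/e.png",np.hstack([cv2.resize(t["color"][200:280,382:462,::-1],(400,400),interpolation=cv2.INTER_CUBIC),cv2.resize(s["color"][130:210,350:430,::-1],(400,400),interpolation=cv2.INTER_CUBIC)]))
st,R=pose();print(st["time"],st["tool_pos"],st["wrist_force"],st["torque"],st["width"]*85.4);print(R.round(3))
# mallet head axis target: pin centre; tool yaw so handle along housing -x (yaw 1.2)
yaw=np.radians(1.2);c=np.array([.4743,.0328]);tcp=c-0.0327*np.array([np.cos(yaw),np.sin(yaw)]);print(tcp,need(R,st["tool_pos"],[*tcp,st["tool_pos"][2]],91.2))
```

```text
4.525 [ 0.4688567  -0.21398112  0.13386805] [ 0.16073074  0.22572699 -1.84899835] [-0.00269698  0.10401796 -0.03430652] 18.00019992747217
[[-0.184 -0.003  0.983]
 [-0.983  0.002 -0.184]
 [-0.001 -1.    -0.003]]
[0.44160717 0.03211518] (array([-0.2368716 ,  0.00047229, -0.07209405]), np.float64(-100.60990068359027), np.float64(-0.20612165126217954))
```

View pics/e.png

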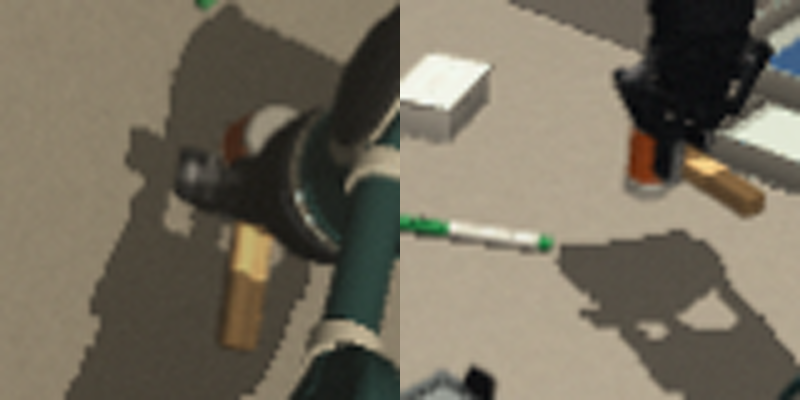

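>>> {"op": "arm_command", "data": {"deltas": [[-0.0338,0,-0.0103,0],[-0.0338,0,-0.0103,0],[-0.0338,0,-0.0103,0],[-0.0338,0,-0.0103,0],[-0.0338,0,-0.0103,0],[-0.0338,0,-0.0103,0],[-0.0338,0,-0.0103,0],[0,0,0,-0.103],[0,0,0,-0.103],[0,0,0,0],[0,0,0,0]]}}

```text
time: 5.9
tool_pos: [0.4424, 0.0311, 0.1351]
tcp_rot: [-1.219, 1.196, -1.195]
wrist_force: [0.9, 0.5, -1.7]
width: 0.214
```

Run:
```python
from h import *
t=read_camera("top");s=read_camera("scene")
cv2.imwrite("pics/f.png",np.hstack([cv2.resize(t["color"][200:280,302:382,::-1],(400,400),interpolation=cv2.INTER_CUBIC),cv2.resize(s["color"][150:230,315:395,::-1],(400,400),interpolation=cv2.INTER_CUBIC)]))
st,R=pose();print(st["time"],st["tool_pos"],st["wrist_force"],st["torque"],st["width"]*85.4);print(R.round(3))
print(need(R,st["tool_pos"],[0.4416,0.0321,st["tool_pos"][2]],91.2))
print("expect face centre px",proj(s,[st["tool_pos"]+R@[0,0,.0327]-[0,0,.0268],[.4743,.0328,.03]]))
```

```text
6.0 [0.44264962 0.03102799 0.13541851] [-0.47780516  0.11667293 -2.00478146] [-0.08056662  0.03590925  0.04012099] 18.737257584561146
[[ 0.019 -0.001  1.   ]
 [-1.     0.     0.019]
 [-0.    -1.    -0.001]]
(array([-1.09216664e-03,  7.10946275e-07, -1.02862494e-03]), np.float64(-88.88852722816846), np.float64(-0.0015450916092038835))
expect face centre px [[356.49765071 193.73849051]
 [355.50505024 212.92550746]]
```

View pics/f.png

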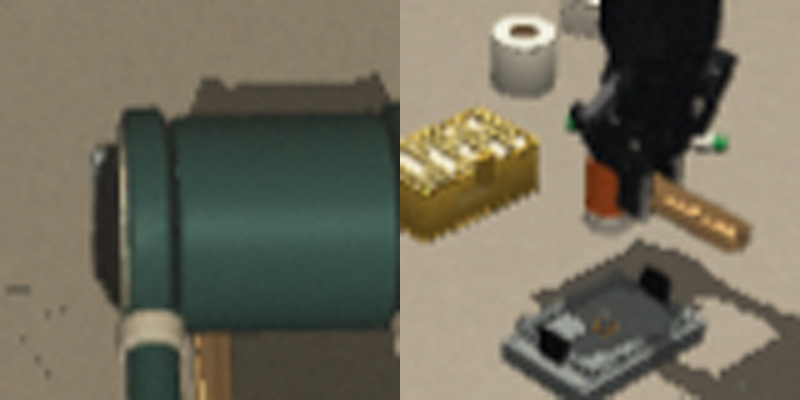

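>>> {"op": "arm_command", "data": {"deltas": [[-0.001,0.02,-0.001,0],[0,0.02,0,0],[0,0.018,0,0],[0,0.01,0,0],[0,0,0,0]]}}

```text
time: 6.62
tool_pos: [0.4412, 0.032, 0.0671]
tcp_rot: [-1.22, 1.196, -1.193]
wrist_force: [-0.0, 0.2, -2.7]
width: 0.211
```

>>> {"op": "arm_command", "data": {"deltas": [[0,0.003,0,0],[0,0.003,0,0],[0,0.003,0,0],[0,0,0,0]]}}

```text
time: 7.12
tool_pos: [0.4422, 0.0321, 0.059]
tcp_rot: [-1.218, 1.193, -1.194]
wrist_force: [0.0, 0.5, -2.5]
width: 0.216
```

>>> {"op": "arm_command", "data": {"deltas": [[0,0.003,0,0],[0,0.003,0,0],[0,0,0,0]]}}

```text
time: 7.5
tool_pos: [0.4422, 0.0322, 0.0528]
tcp_rot: [-1.218, 1.193, -1.194]
wrist_force: [0.8, -0.6, 0.5]
width: 0.217
```

>>> {"op": "arm_command", "data": {"deltas": [[0,0.002,0,0],[0,0.002,0,0],[0,0,0,0]]}}

```text
time: 7.88
tool_pos: [0.4421, 0.0322, 0.0487]
tcp_rot: [-1.218, 1.193, -1.194]
wrist_force: [-0.5, -0.2, 0.6]
width: 0.211
```

Run:
```python
from h import *
s=read_camera("scene")
cv2.imwrite("pics/g.png",cv2.resize(s["color"][180:240,325:385,::-1],(600,600),interpolation=cv2.INTER_CUBIC))
st,R=pose();print(st["time"],st["tool_pos"],st["wrist_force"],st["torque"],st["width"]*85.4)
```

```text
7.925 [0.44216806 0.03215828 0.04871797] [0.89798697 0.33741289 1.4273972 ] [ 0.03445629 -0.10848345 -0.00966586] 18.19728390644746
```

View pics/g.png

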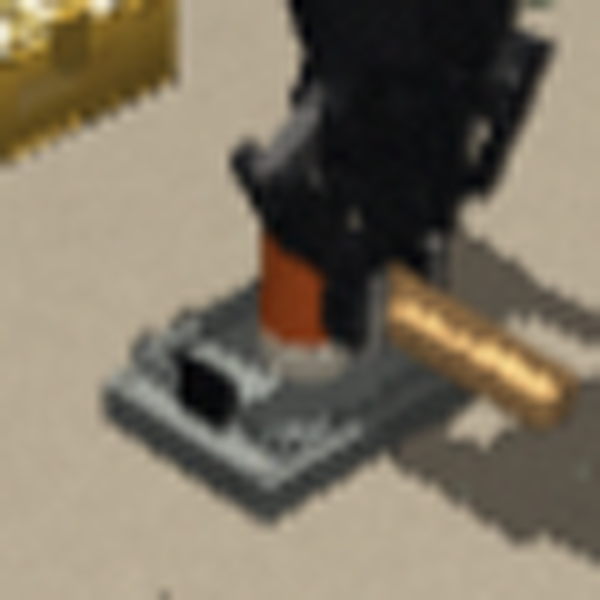

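The mallet head is centred over the pin, its face at about (305,365) and almost on the floor. I'll press on until the floor carries load.

>>> {"op": "arm_command", "data": {"deltas": [[0,0.001,0,0],[0,0.001,0,0],[0,0,0,0]]}}

```text
time: 8.3
tool_pos: [0.4421, 0.0322, 0.0468]
tcp_rot: [-1.219, 1.194, -1.194]
wrist_force: [-0.0, 1.1, 2.9]
width: 0.21
```

>>> {"op": "arm_command", "data": {"deltas": [[0,0.001,0,0],[0,0.001,0,0],[0,0,0,0]]}}

```text
time: 8.68
tool_pos: [0.442, 0.0321, 0.0467]
tcp_rot: [-1.219, 1.194, -1.194]
wrist_force: [-7.7, -0.4, 19.2]
width: 0.216
```

>>> {"op": "arm_command", "data": {"deltas": [[0,-0.01,0,0],[0,-0.025,0,0],[0,-0.03,0,0],[0.01,-0.02,0,0],[0.035,0,0,0],[0.037,0,0,0],[0.037,0,0,0],[0.037,0,0.004,0],[0.037,0,0.006,0],[0.03,0,0.006,0],[0,0,0,0]]}}

```text
time: 10.05
tool_pos: [0.4621, -0.192, 0.129]
tcp_rot: [-1.219, 1.197, -1.195]
wrist_force: [-0.1, 0.2, -2.6]
width: 0.215
```

Run:
```python
from h import *
t=read_camera("top");s=read_camera("scene")
np.save("t1.npy",t,allow_pickle=True);np.save("s1.npy",s,allow_pickle=True)
cv2.imwrite("pics/i.png",np.hstack([cv2.resize(t["color"][212:272,311:371,::-1],(400,400),interpolation=cv2.INTER_CUBIC),cv2.resize(s["color"][187:247,325:385,::-1],(400,400),interpolation=cv2.INTER_CUBIC)]))
cv2.imwrite("pics/j.png",np.hstack([cv2.resize(t["color"][200:280,372:452,::-1],(400,400),interpolation=cv2.INTER_CUBIC),cv2.resize(s["color"][130:210,350:430,::-1],(400,400),interpolation=cv2.INTER_CUBIC)]))
st,R=pose();print(st["time"],st["tool_pos"],st["wrist_force"],st["torque"],st["width"]*85.4)
```

```text
10.15 [ 0.46139338 -0.19001721  0.12872655] [ 0.07534627  0.2458804  -2.31932623] [-0.01568063  0.09425947  0.03069596] 18.26127567181081
```

View pics/i.png

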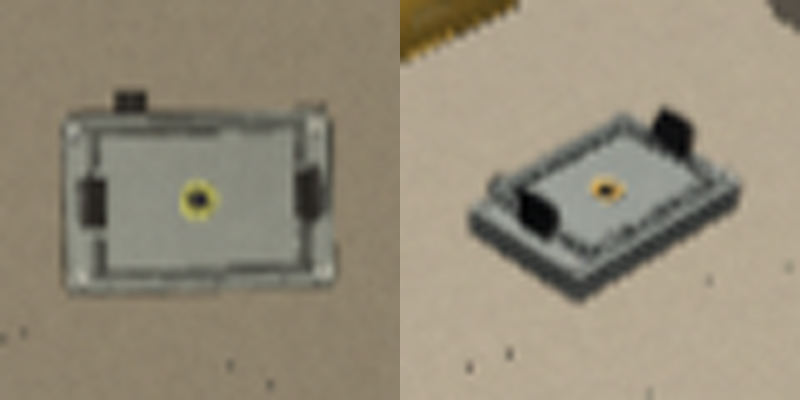

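View pics/j.png

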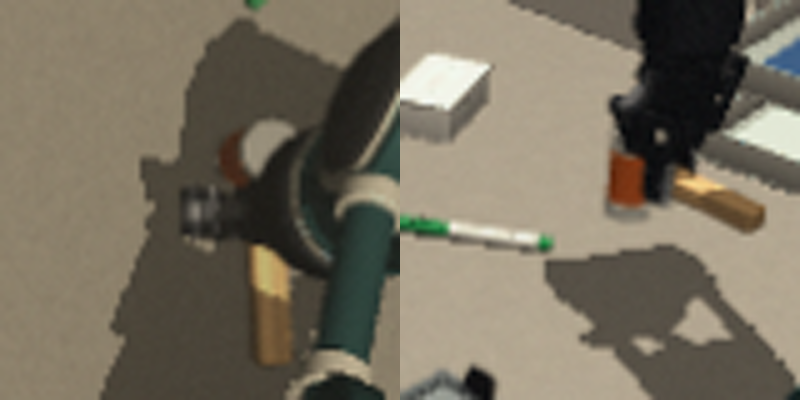

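The pin is flush: a dark spot inside the flat yellow ring at crop (198,200). I'll put the mallet down and get the hole centre from the ring.

>>> {"op": "arm_command", "data": {"deltas": [[0,0.03,0,0],[0,0.03,0,0],[0,0.025,0,0],[0,0.012,0,0],[0,0.003,0,0],[0,0,0,0]]}}

```text
time: 10.9
tool_pos: [0.463, -0.1905, 0.0304]
tcp_rot: [-1.219, 1.193, -1.194]
wrist_force: [0.0, 0.6, -2.5]
width: 0.209
```

Run:
```python
from h import *
t=np.load("t1.npy",allow_pickle=True).item();s=np.load("s1.npy",allow_pickle=True).item()
def ring(c,box,hue):
    x,y,w,h=box;S=cv2.cvtColor(c["color"],cv2.COLOR_RGB2HSV)[y:y+h,x:x+w,1].astype(float)
    S=np.clip(S-70,0,None);yy,xx=np.mgrid[y:y+h,x:x+w];print(int((S>0).sum()));
    m=(S>0).astype(np.uint8);P=np.argwhere(m)[:,::-1]+[x,y]
    return (P.min(0)+P.max(0))/2,((S*xx).sum()/S.sum(),(S*yy).sum()/S.sum())
for c,b in((t,(334,235,13,13)),(s,(349,209,13,13))):
    for p in ring(c,b,0): print(p,onz(c,[p],.02)[0])
st,R=pose();print(st["tool_pos"],st["wrist_force"])
```

```text
24
[340.5 241.5] [0.47522451 0.03209771 0.02      ]
(np.float64(340.27560975609754), np.float64(241.62073170731708)) [0.4748618  0.03279211 0.02      ]
13
[356. 215.] [0.47390624 0.03017773 0.02      ]
(np.float64(355.56237623762377), np.float64(214.98019801980197)) [0.47499665 0.03124687 0.02      ]
[ 0.46303844 -0.19045516  0.03042242] [ 0.02619083  0.58306855 -2.51199673]
```

>>> {"op": "arm_command", "data": {"deltas": [[0,0.0015,0,0],[0,0.0015,0,0],[0,0.001,0,0],[0,0,0,0]]}}

```text
time: 11.4
tool_pos: [0.4629, -0.1908, 0.0269]
tcp_rot: [-1.219, 1.193, -1.194]
wrist_force: [-4.0, -0.5, 4.3]
width: 0.212
```

Run:
```python
from h import *
s=read_camera("scene")
cv2.imwrite("pics/k.png",cv2.resize(s["color"][140:210,350:430,::-1],(800,600),interpolation=cv2.INTER_CUBIC))
st,R=pose();print(st["tool_pos"],st["wrist_force"],st["torque"])
```

```text
[ 0.46286596 -0.19081349  0.02685372] [-1.8901994  0.5607243  6.4284993] [0.179007   0.40009279 0.01869884]
```

View pics/k.png

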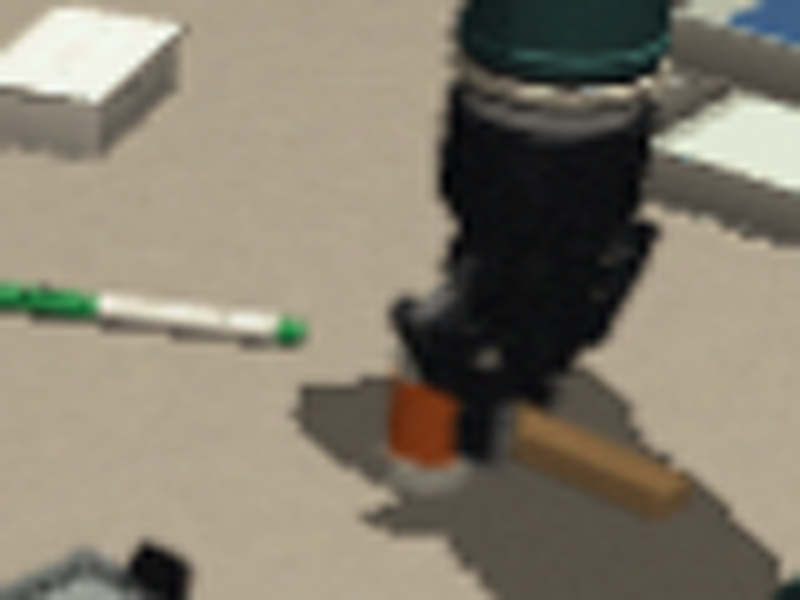

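>>> {"op": "arm_command", "data": {"deltas": [[0,0,0,0],[0,0,0,0],[0,0,0,0],[0,-0.01,0,0],[0,-0.03,0,0],[0,-0.04,0,0],[0,-0.05,0,0],[0,-0.03,0,0],[0,0,0,0]], "fingers": 0.06}}

```text
time: 12.58
tool_pos: [0.4648, -0.1916, 0.1899]
tcp_rot: [-1.216, 1.187, -1.2]
wrist_force: [-0.6, 0.2, 0.0]
width: 0.705
```

Run:
```python
from h import *
t=read_camera("top");s=read_camera("scene")
np.save("t2.npy",t,allow_pickle=True);np.save("s2.npy",s,allow_pickle=True)
cv2.imwrite("pics/l.png",np.hstack([cv2.resize(t["color"][215:257,245:287,::-1],(400,400),interpolation=cv2.INTER_CUBIC),cv2.resize(s["color"][225:261,282:318,::-1],(400,400),interpolation=cv2.INTER_CUBIC)]))
cv2.imwrite("pics/m.png",np.hstack([cv2.resize(t["color"][200:280,372:452,::-1],(400,400),interpolation=cv2.INTER_CUBIC),cv2.resize(s["color"][130:210,350:430,::-1],(400,400),interpolation=cv2.INTER_CUBIC)]))
m=mask(s,(100,120,40),(125,255,255),(270,214,60,60));P=cv2.findContours(m,0,1)[0];P=max(P,key=cv2.contourArea)[:,0];print(P[P[:,0].argmin()],P[P[:,0].argmax()],P[P[:,1].argmax()],P[P[:,1].argmin()])
# predicted outline for trial poses
yaw=np.radians(18.1);Rz=np.array([[np.cos(yaw),-np.sin(yaw)],[np.sin(yaw),np.cos(yaw)]])
L=np.array([[28,42],[28,-42],[-28,-42],[-28,42],[0,48.5],[0,-48.5]])/1000
for c in(t,s):
    print(proj(c,np.c_[L@Rz.T+[.4962,.2630],np.full(6,.006)]).round(1).tolist());print("rib",proj(c,np.c_[np.array([[0,0],[0,.025],[0,-.025]])@Rz.T+[.4962,.2630],np.full(3,.033)]).round(1).tolist())
st,R=pose();print(st["tool_pos"],st["wrist_force"],st["time"])
```

```text
[286 248] [313 240] [299 254] [300 234]
[[250.3, 231.4], [275.9, 222.9], [281.4, 239.9], [255.6, 248.5], [251.0, 240.6], [280.6, 230.7]]
rib [[264.7, 235.0], [256.9, 237.6], [272.5, 232.3]]
[[284.8, 248.0], [299.6, 233.7], [313.8, 239.2], [299.3, 254.1], [290.8, 252.2], [307.7, 235.3]]
rib [[299.1, 237.1], [294.6, 241.4], [303.5, 232.8]]
[ 0.46231926 -0.19037561  0.18581731] [0.13301479 0.16412547 0.4091558 ] 12.675
```

View pics/l.png

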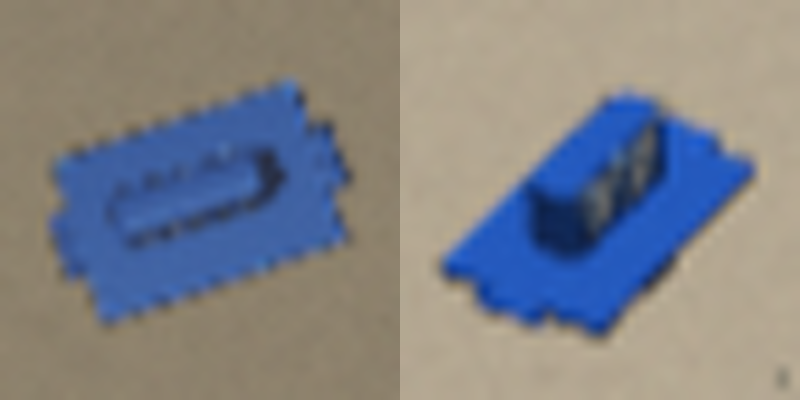

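View pics/m.png

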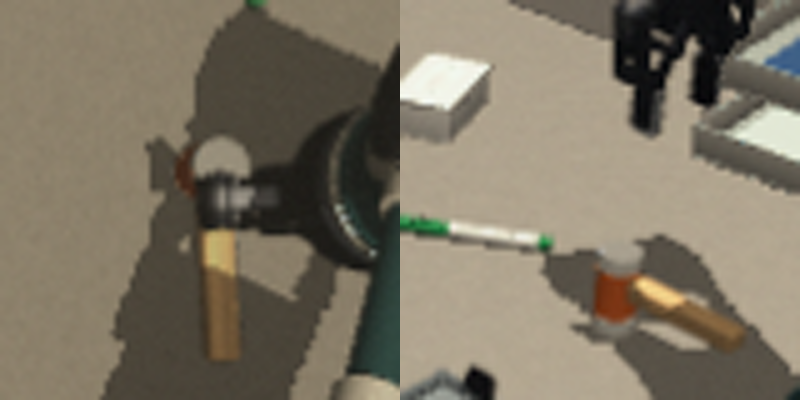

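Mallet stands upright and free at about (500–505, -190). The cover's corners match the model at (0.4958, 0.2637) with yaw 18.1° within about 0.5 px in both views. Next I'll move above the cover.

Run:
```python
from h import *
st,R=pose();print(st["q"].round(2),need(R,st["tool_pos"],[.4958,.2637,.12],18.1),R.round(3))
```

```text
[-0.44 -0.04  2.02  0.    1.15  1.11] (array([-0.45329057,  0.06576643,  0.04289488]), np.float64(-88.80830176414688), np.float64(1.275690790089768)) [[ 0.021  0.     1.   ]
 [-1.    -0.     0.021]
 [ 0.    -1.     0.   ]]
```

>>> {"op": "arm_command", "data": {"deltas": [[-0.05,0,0.0048,0],[-0.05,0,0.0048,0],[-0.05,0,0.0048,0],[-0.05,0,0.0048,0],[-0.05,0,0.0048,0],[-0.05,0,0.0048,0],[-0.05,0,0.0048,0],[-0.05,0,0.0048,0],[-0.0533,0,0.0045,0],[0,0,0,0]]}}

```text
time: 13.92
tool_pos: [0.4946, 0.2663, 0.1834]
tcp_rot: [-1.224, 1.193, -1.19]
wrist_force: [0.1, -0.6, -0.1]
width: 0.706
```

>>> {"op": "arm_command", "data": {"deltas": [[0,0,0,-0.1696],[0,0,0,-0.1696],[0,0,0,-0.1696],[0,0,0,-0.1696],[0,0,0,-0.1696],[0,0,0,-0.1696],[0,0,0,-0.1696],[0,0.02,0,-0.1696],[0,0.02,0,-0.1696],[0,0.02,0,-0.1696],[0,0,0,-0.1696],[0,0,0,0]], "fingers": 0.045}}

```text
time: 15.42
tool_pos: [0.4946, 0.262, 0.1238]
tcp_rot: [-1.558, -0.243, 0.249]
wrist_force: [0.4, -0.1, -0.3]
width: 0.525
```

Run:
```python
from h import *
st,R=pose();print(st["time"],st["tool_pos"],st["q"].round(2),need(R,st["tool_pos"],[.4958,.2637,.011],18.1),R.round(3))
```

```text
15.425 [0.49463534 0.26204298 0.12379668] [ 0.44  0.14  1.96 -0.    1.05  0.13] (array([0.0020504 , 0.11278871, 0.00130287]), np.float64(17.93082112579729), np.float64(-0.0029527283796546605)) [[ 0.951 -0.003 -0.308]
 [ 0.308 -0.002  0.951]
 [-0.004 -1.    -0.001]]
```

>>> {"op": "arm_command", "data": {"deltas": [[0.001,0.03,0.0013,0],[0,0.03,0,0],[0,0.025,0,0],[0,0.012,0,0],[0,0.008,0,0],[0,0,0,0]]}}

```text
time: 16.18
tool_pos: [0.4966, 0.2651, 0.0208]
tcp_rot: [-1.557, -0.247, 0.247]
wrist_force: [0.8, 0.0, -0.2]
width: 0.529
```

Run:
```python
from h import *
t=read_camera("top");s=read_camera("scene")
cv2.imwrite("pics/n.png",np.hstack([cv2.resize(t["color"][205:265,235:295,::-1],(400,400),interpolation=cv2.INTER_CUBIC),cv2.resize(s["color"][215:265,275:325,::-1],(400,400),interpolation=cv2.INTER_CUBIC)]))
st,R=pose();print(st["time"],st["wrist_force"],st["tool_pos"],need(R,st["tool_pos"],[.4958,.2637,.0105],18.1))
```

```text
16.275 [ 0.64252828 -0.85368455  0.85811853] [0.49723052 0.26548248 0.02166617] (array([-0.00192957,  0.011163  , -0.00125344]), np.float64(18.05656704657821), np.float64(-0.0007580480410754895))
```

View pics/n.png

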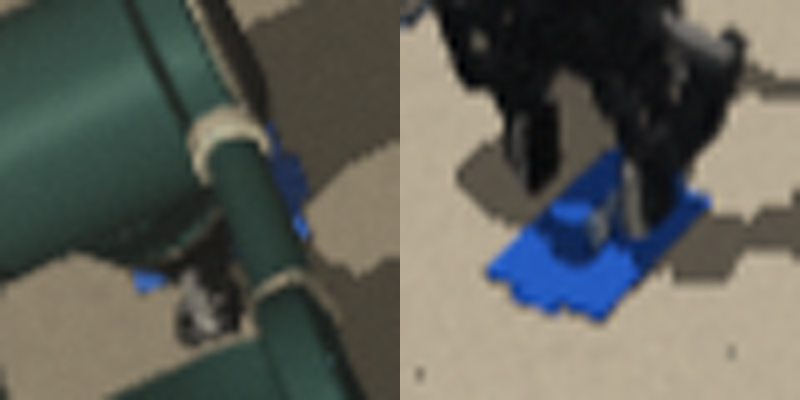

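>>> {"op": "arm_command", "data": {"deltas": [[-0.0015,0.005,-0.0012,0],[0,0.004,0,0],[0,0.002,0,0],[0,0,0,0],[0,0,0,0]]}}

```text
time: 16.9
tool_pos: [0.4955, 0.2636, 0.0098]
tcp_rot: [-1.557, -0.248, 0.248]
wrist_force: [-0.8, 0.7, 0.1]
width: 0.524
```

>>> {"op": "arm_command", "data": {"deltas": [[0,0,0,0],[0,0,0,0],[0,0,0,0],[0,0,0,0],[0,0,0,0]], "fingers": 0.0, "newtons": 100}}

```text
time: 17.52
tool_pos: [0.4959, 0.2638, 0.0102]
tcp_rot: [-1.556, -0.248, 0.247]
wrist_force: [0.3, -0.1, 3.9]
width: 0.167
```

Run:
```python
from h import *
st,R=pose();print(st["time"],st["wrist_force"],st["tool_pos"],st["width"]*85.4,need(R,st["tool_pos"],[.4958,.2637,.0105],18.1))
```

```text
17.525 [ 0.33902341 -0.10668998  3.90664917] [0.49591412 0.26379432 0.01024646] 14.284681399131784 (array([-1.37511271e-04, -2.53684235e-04, -5.42001010e-05]), np.float64(18.0836314458806), np.float64(-0.0002856851631743349))
```

>>> {"op": "arm_command", "data": {"deltas": [[0,-0.01,0,0],[0,-0.03,0,0],[0,-0.035,0,0],[0,-0.025,0,0],[0,0,0,0]]}}

```text
time: 18.15
tool_pos: [0.497, 0.2643, 0.1123]
tcp_rot: [-1.555, -0.251, 0.244]
wrist_force: [0.6, -0.4, -0.9]
width: 0.168
```

Run:
```python
from h import *
t=read_camera("top");s=read_camera("scene")
cv2.imwrite("pics/o.png",np.hstack([cv2.resize(t["color"][205:265,235:295,::-1],(400,400),interpolation=cv2.INTER_CUBIC),cv2.resize(s["color"][185:245,270:330,::-1],(400,400),interpolation=cv2.INTER_CUBIC)]))
st,R=pose();print(st["time"],st["wrist_force"],st["tool_pos"],st["width"]*85.4,need(R,st["tool_pos"],[.4747,.0323,.1],1.2))
```

```text
18.25 [ 0.20297274  0.26676642 -1.35904476] [0.49481435 0.26327988 0.10912214] 13.86620544636682 (array([-0.0907988 ,  0.0092237 , -0.21333074]), np.float64(18.080705216509557), np.float64(0.29462388608667395))
```

View pics/o.png

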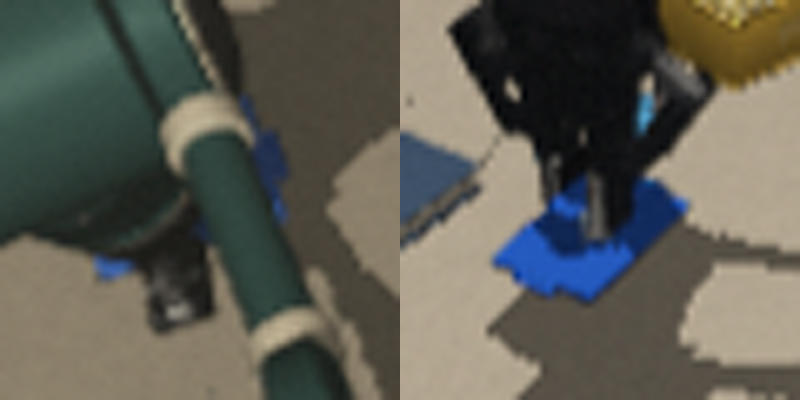

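>>> {"op": "arm_command", "data": {"deltas": [[-0.0151,0,-0.0356,0],[-0.0151,0,-0.0356,0],[-0.0151,0,-0.0356,0],[-0.0151,0,-0.0356,0],[-0.0151,0,-0.0356,0],[-0.0151,0,-0.0356,0],[0,0,0,0.147],[0,0,0,0.147],[0,0,0,0],[0,0,0,0]]}}

```text
time: 19.5
tool_pos: [0.4747, 0.0325, 0.1087]
tcp_rot: [-1.571, -0.017, 0.021]
wrist_force: [0.5, 0.1, -1.9]
width: 0.166
```

Run:
```python
from h import *
t=read_camera("top");s=read_camera("scene")
np.save("t3.npy",t,allow_pickle=True);np.save("s3.npy",s,allow_pickle=True)
cv2.imwrite("pics/p.png",np.hstack([cv2.resize(t["color"][205:265,311:371,::-1],(400,400),interpolation=cv2.INTER_CUBIC),cv2.resize(s["color"][180:240,325:385,::-1],(400,400),interpolation=cv2.INTER_CUBIC)]))
st,R=pose();print(st["time"],st["wrist_force"],st["tool_pos"],need(R,st["tool_pos"],[.4747,.0323,.08],1.2))
p=st["tool_pos"]-[0,0,.0102]
L=np.array([[28,-6.5,42],[28,-6.5,-42],[-28,-6.5,-42],[-28,-6.5,42]])/1000
print(proj(s,p+L@R.T).round(1).tolist())
```

```text
19.6 [ 0.28621166  0.695448   -1.37706148] [0.47519169 0.03255278 0.10921791] (array([-0.00046626,  0.02921842, -0.00024192]), np.float64(1.341247543842793), np.float64(0.002465234700411811))
[[341.5, 195.9], [358.9, 186.9], [370.9, 193.4], [353.5, 202.9]]
```

View pics/p.png

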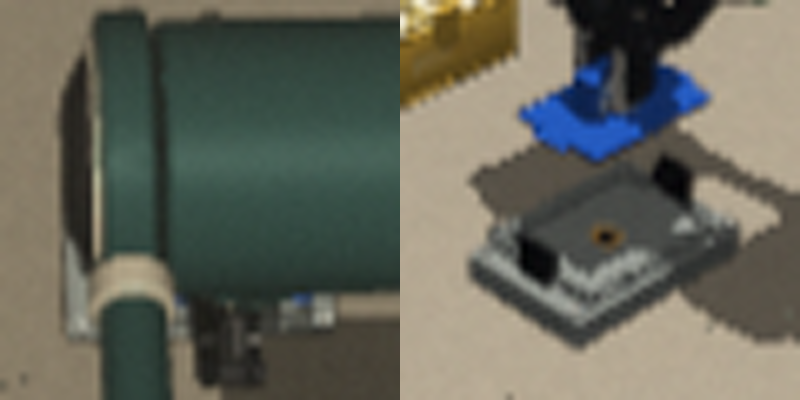

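The cover is level over the housing; corners at (120,112), (203,162), (310,95) in the right crop agree with prediction to about 1 px. Lower to just above the latches.

>>> {"op": "arm_command", "data": {"deltas": [[-0.0003,0.02,0,0.002],[0,0.02,0,0],[0,0.012,0,0],[0,0.005,0,0],[0,0,0,0],[0,0,0,0]]}}

```text
time: 20.35
tool_pos: [0.476, 0.0324, 0.0535]
tcp_rot: [-1.571, -0.017, 0.014]
wrist_force: [0.3, 0.2, -0.5]
width: 0.17
```

Run:
```python
from h import *
t=read_camera("top");s=read_camera("scene")
cv2.imwrite("pics/q.png",np.hstack([cv2.resize(t["color"][215:265,316:366,::-1],(400,400),interpolation=cv2.INTER_CUBIC),cv2.resize(s["color"][190:240,330:380,::-1],(400,400),interpolation=cv2.INTER_CUBIC)]))
st,R=pose();print(st["time"],st["wrist_force"],st["tool_pos"],need(R,st["tool_pos"],[.4747,.0323,.0462],1.2))
```

```text
20.45 [ 0.69179239 -0.43043697 -0.32714019] [0.47600126 0.03240237 0.05353148] (array([-1.31359539e-03,  7.32959188e-03, -7.67602360e-05]), np.float64(1.1268913489507417), np.float64(-0.0012759866725010741))
```

View pics/q.png

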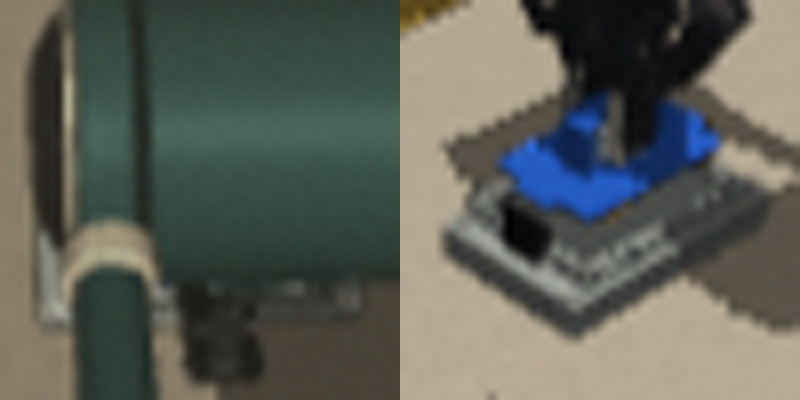

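>>> {"op": "arm_command", "data": {"deltas": [[-0.0012,0.003,0,0],[0,0.003,0,0],[0,0.002,0,0],[0,0.002,0,0],[0,0,0,0]]}}

```text
time: 21.08
tool_pos: [0.4749, 0.0324, 0.0432]
tcp_rot: [-1.571, -0.016, 0.014]
wrist_force: [0.3, -0.5, 2.9]
width: 0.163
```

>>> {"op": "arm_command", "data": {"deltas": [[0,0.002,0,0],[0,0.002,0,0],[0,0,0,0]]}}

```text
time: 21.45
tool_pos: [0.4759, 0.0324, 0.0401]
tcp_rot: [-1.571, -0.018, 0.013]
wrist_force: [0.6, -0.7, 7.4]
width: 0.165
```

Run:
```python
from h import *
s=read_camera("scene")
cv2.imwrite("pics/r.png",cv2.resize(s["color"][190:240,330:380,::-1],(600,600),interpolation=cv2.INTER_CUBIC))
st,R=pose();print(st["time"],st["wrist_force"],st["torque"],st["tool_pos"],R.round(3))
```

```text
21.5 [ 0.75101879 -0.21596789  6.91387304] [-0.07446492 -0.00712438 -0.02128461] [0.47584556 0.03238243 0.04005502] [[ 1.     0.003 -0.02 ]
 [ 0.02   0.     1.   ]
 [ 0.003 -1.    -0.   ]]
```

View pics/r.png

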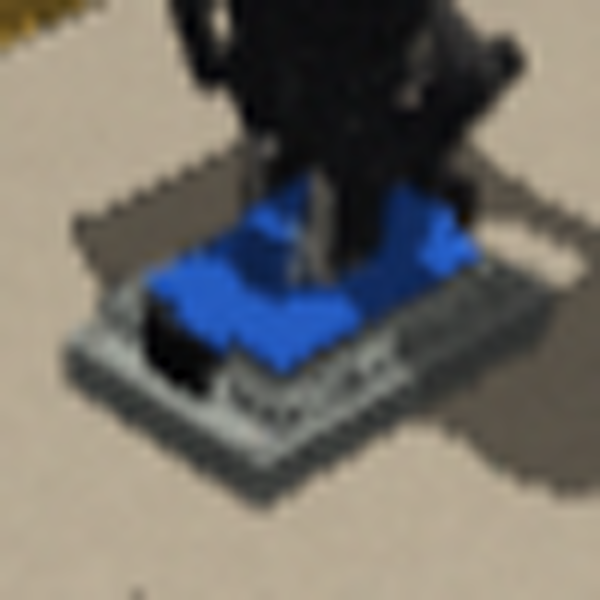

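The cover is entering squarely, with the tongue on the +y latch at (180,340). Force is 7 N and rising as expected.

>>> {"op": "arm_command", "data": {"deltas": [[0,0.0015,0,0],[0,0.0015,0,0],[0,0,0,0]]}}

```text
time: 21.88
tool_pos: [0.4756, 0.0324, 0.0365]
tcp_rot: [-1.571, -0.018, 0.013]
wrist_force: [2.3, 0.2, -1.0]
width: 0.165
```

>>> {"op": "arm_command", "data": {"deltas": [[0,0.0015,0,0],[0,0.0015,0,0],[0,0,0,0]]}}

```text
time: 22.25
tool_pos: [0.473, 0.0324, 0.0323]
tcp_rot: [-1.571, -0.013, 0.017]
wrist_force: [-0.1, 0.1, 2.0]
width: 0.163
```

>>> {"op": "arm_command", "data": {"deltas": [[0,0.0015,0,0],[0,0.0015,0,0],[0,0,0,0]]}}

```text
time: 22.62
tool_pos: [0.4738, 0.0324, 0.0302]
tcp_rot: [-1.571, -0.015, 0.016]
wrist_force: [-3.1, 0.8, 8.4]
width: 0.168
```

>>> {"op": "arm_command", "data": {"deltas": [[0,0.001,0,0],[0,0.001,0,0],[0,0,0,0],[0,0,0,0]]}}

```text
time: 23.12
tool_pos: [0.4739, 0.0324, 0.0302]
tcp_rot: [-1.571, -0.014, 0.016]
wrist_force: [-10.6, 0.2, 25.1]
width: 0.162
```

Run:
```python
from h import *
t=read_camera("top");s=read_camera("scene")
cv2.imwrite("pics/u.png",cv2.resize(s["color"][190:240,330:380,::-1],(600,600),interpolation=cv2.INTER_CUBIC));cv2.imwrite("pics/ut.png",cv2.resize(t["color"][215:265,316:366,::-1],(600,600),interpolation=cv2.INTER_CUBIC))
st,R=pose();print(st["time"],st["wrist_force"],st["torque"],st["tool_pos"],R.round(3),st["width"]*85.4)
```

```text
23.225 [-10.50857641  -0.34572827  24.84543887] [-0.06705084  1.62961951 -0.01544737] [0.47389539 0.03240404 0.03015478] [[ 1.    -0.001 -0.02 ]
 [ 0.02  -0.     1.   ]
 [-0.001 -1.    -0.   ]] 13.769015783087426
```

View pics/u.png

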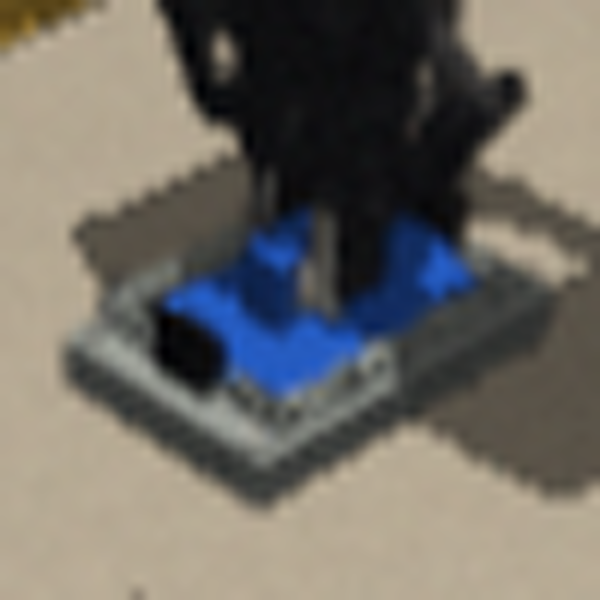

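View pics/ut.png

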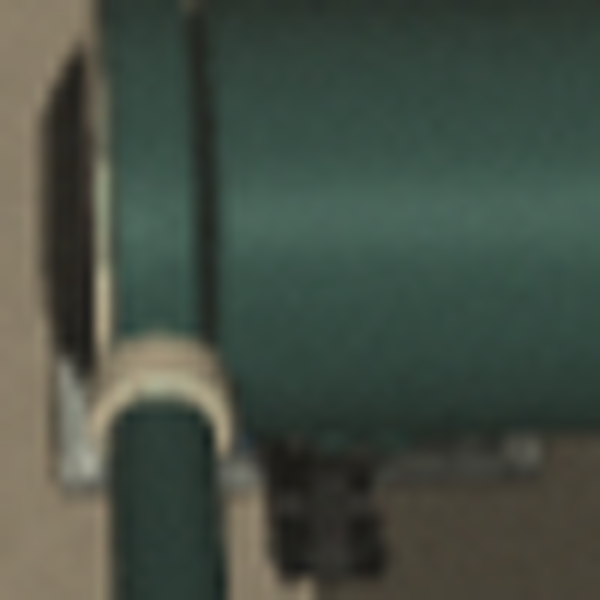

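Run:
```python
from h import *
s=read_camera("scene")
yaw=np.radians(1.2);Rz=np.array([[np.cos(yaw),-np.sin(yaw)],[np.sin(yaw),np.cos(yaw)]])
L=np.array([[28,42],[28,-42],[-28,-42],[-28,42]])/1000@Rz.T+[.4742,.0318]
for z in(.0265,.0335): print(((proj(s,np.c_[L,np.full(4,z)])-[330,190]+.5)*12-.5).round(0).tolist())
M=np.array([[11,.43*100,],[-11,43],[11,-43],[-11,-43]])/1000@Rz.T+[.4742,.0318]
print("latch tops",((proj(s,np.c_[M,np.full(4,.043)])-[330,190]+.5)*12).round(0).tolist())
s0=np.load("s1.npy",allow_pickle=True).item()
for c in(s0,s):
    m=mask(c,(0,0,0),(180,255,45),(341,210,10,14));n,l,S,C=cv2.connectedComponentsWithStats(m);i=1+S[1:,4].argmax();print("latch+y",S[i],C[i])
cv2.imwrite("pics/v.png",np.hstack([cv2.resize(c["color"][190:240,330:380,::-1],(400,400),interpolation=cv2.INTER_CUBIC) for c in(s0,s)]))
print(sensors.read_state()["wrist_force"])
```

```text
[[143.0, 305.0], [345.0, 193.0], [483.0, 274.0], [281.0, 392.0]]
[[143.0, 285.0], [346.0, 173.0], [485.0, 254.0], [282.0, 372.0]]
latch tops [[183.0, 286.0], [238.0, 320.0], [392.0, 170.0], [446.0, 202.0]]
latch+y [343 215   5   7  25] [344.84 218.52]
latch+y [343 216   5   6  24] [344.91666667 218.66666667]
[-9.62185187 -0.29624844 25.1115683 ]
```

View pics/v.png

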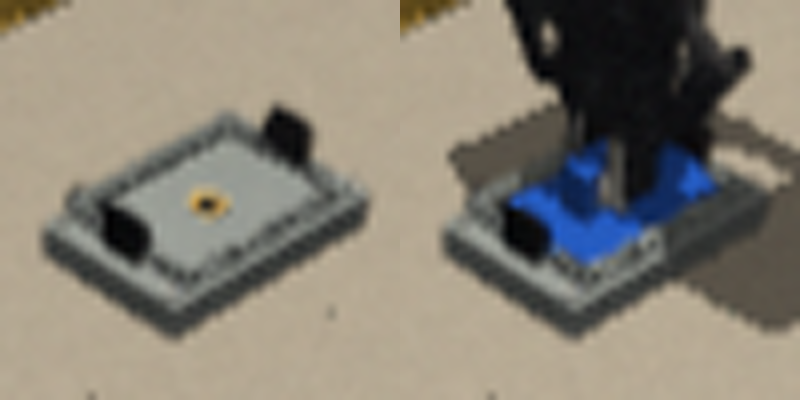

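Seated: the plate corners at (280,393) and (475,275) match the predicted seated positions (281,392) and (483,274). The +y latch blob is back where it was before. The push holds at 25 N.

Run:
```python
from h import *
print(job.finish_job(), sensors.read_state()["wrist_force"])
```

```text
the job is handed in; nothing more can be done
the job is handed in; nothing more can be done
```

I drove the pin flush with the mallet, stood the mallet back on the bench clear of the housing, then pressed the blue cover in. I handed the job in at about 23 s with the gripper still holding the cover and pressing down with about 25 N.

**Last checks**
- **Pin:** the mallet face stopped on the housing floor at the predicted height. The pictures then showed the pin as a dark spot level with its yellow ring.
- **Cover:** the gripper stopped at 30.2 mm, the predicted seated height. The plate's corners match the seated position to within about 1 px, and the +y latch is back in its closed position.
- **-y latch:** the gripper hid it, so I did not see it. I infer it closed from the seated -y corner, the level cover and the force dropping as I pressed.
- **Disagreements:**
  - The force fell a few millimetres earlier than I expected: to about -1 N with the cover some 6 mm above the floor.
  - A side force of about 10 N along -x remained during the final press.
- **Mallet:** last seen standing upright, near (0.50, -0.19) m. I took no final picture of the other objects on the bench, but no move went near them.

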